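# Hold a bearing block against a sprung fence

### The arm

A 7-joint arm with a two-finger parallel gripper is mounted at the origin on a cart in front of the work surface, level with it; the furniture and walls round the work are solid. World frame = base frame: x ahead of the robot, y to its left, z up, the work surface at z = 0. Lengths are in m, angles in rad, forces in N, time in s.
With the tool pointing down it reaches from about 0.4 to 0.925 m from the base axis. Payload 4.1 kg.
Tool frame: the origin (TCP) lies midway between the tips of the shut fingers; the grasp point (between the pads) lies env.grasp_offset behind it (env.grasp_offset is the distance from the TCP to the grasp point, in m); z points along the fingers, y is the direction in which the jaws open and shut (so a half turn about z gives the same grasp; the last joint's range is limited). The gripper opens to 85 mm and grips with 20 to 120 N. Pads are 22 mm wide; open, the fingers measure 114 mm over their backs; the gripper's body (76 mm by 85 mm) begins 54 mm behind the grasp point. The pads swing forward as they close: fully open they stand 13 mm farther back than shut.
Start: joints at [-1.254, 0.398, 0.045, 1.537, -0.019, 1.207, -0.051], TCP at [0.263, 0.595, 0.231] pointing down, gripper open.
Joint ranges: [-2.82, 2.82], [-0.49, 2.23], [-1.37, 1.46], [0, 2.46], [-1.36, 4.5], [0.23, 2], [-2.94, 2.94]. Speed limits (rad/s): [2.57, 2.57, 3.14, 3.14, 3.14, 3.14, 3.14].

### API

Orientations are given as [roll, pitch, yaw] about the fixed x, y, z axes, in that order (R = Rz(yaw) Ry(pitch) Rx(roll)).
In Python, from cell import env gives the robot as it stands. The module is installed in compiled form; this text tells all that it offers.
- The arm moves only by the shell command python3 -m handwheel 'ROWS' [FORCE]. ROWS is JSON, one flat list of numbers, 7 for each row, row after row: the shift along the world's x, y, z in m, then the turn, a rotation vector about the world's x, y, z in rad, then the closure in counts, from 0 (fully open) to 255 (shut). A call has 1 to 8 rows; each row is the pose to reach, as a shift and turn from the pose commanded when the call began; what a row does not reach only later rows make up. A row lasts 1/10 s, in which the tool goes at most 50 mm and 8.59 degrees, less where a joint would pass 70% of its speed; a pose out of reach is approached as far as the arm can. A call with a gripper value outside its range is refused whole. The fingers move at their own pace and stop on an object; FORCE is the grip in N (left out, the last holds). Time passes only in rows, so rows that repeat a pose let the fingers close. It gives the time, the measured TCP pose, the force and the opening at its end, in the units of the state.
- env.state(): the state, without advancing time (a new reading comes with each control period).
- env.grab_frame(name): name is "side" or "top" or "wrist"; returns the picture (420x560x3 uint8, blue, green, red); there is no depth.
- env.camera_model(name): a dict with "fx", "fy", "cx", "cy" (pixels), "eye" and "rotation" of the camera in the world. Camera axes: x right, y up, looking along -z (the intrinsics and any distortion apply to the point x, -y, -z); pixel columns grow to the right and rows downward; lengths in m; the calibration is good to about 2 mm. A picture is of the moment at which its call begins: read the wrist's pose just before it. camera_model takes no time and is no camera call; for the wrist camera it gives the pose at the moment of the call.
- env.hand_in(): hands the job in, once; it reports no verdict.
The state is a dict: "time": time; "joint_pos": joint angles; "qd": joint speeds; "tau": joint torques, N m; "ee_pos": TCP position; "tool_rot": TCP orientation; "force": force on the tool from outside, world axes, zero at the start; "ft_torque": the same for the moment, N m; "gripper_width": opening from 0.0 (shut) to 1.0 (fully open).
Only numpy, scipy, OpenCV 4.12 (cv2) and the standard library are available. Lean on these libraries where they do the work, as an engineer would, in place of code of your own. Each camera call takes 0.05 s, during which the arm holds its last target. There are 200 camera calls.

### The job

Be my third hand: take the larger of the two bearing blocks and stand it on the jig plate, then push it squarely and gently against the sprung fence until the black marks on the fence line up with the white marks on its guides, half-way through the fence's travel, so that the block's two bolt slots lie over the two tapped holes. Keep pressing steadily there for me to drive the bolts: finish while still holding it, do not let go. Never shove the fence back to the end of its travel nor bang the block down or bear down hard on the plate, and leave the other things on the bench alone.

Things in the scene. Friction and masses are not known exactly. Their poses are not given: they have to be found in the camera images.
- bearing_block: the larger grey pillow-block bearing, 0.45-0.7 kg, 65 mm high, loose, left or right of the jig. Foot 44 (x) x 110 (y) x 14 mm, bolt slots at y = +-42 mm. Round-topped housing 58 mm wide along y, flat faces at x = +-15 mm, bore axis along x at z = 36 mm; nipple on top to 68 mm. Origin: centre of underside, z up; same either way round. Grip across the 30 mm from above at z = 35-55 mm
- jig: fixed jig: aluminium plate 150 (x) x 170 (y) x 12 mm. Origin: centre of underside; x points to the fence. Fence bar 14 (x) x 136 (y) mm, top 14 mm above the plate, front face at x = 16 mm at rest, sprung from a rail at x = 58-72 mm, 22 mm above the plate. Guides at x = 10-58, |y| = 69-82 mm, 18 mm above the plate. Tapped holes at x = 2, y = +-42 mm. Downward load on it: under 60 N
- seat (a point): point on the plate's top, 12 mm above the bench, midway between the tapped holes: the block's origin belongs here, its x axis along the jig's x (either way round), when the fence is half-way back. Same axes as the jig
- fence_face (a point): middle of the front face of the fence bar, 7.5 mm above the plate; it moves with the fence
- fence (a joint): how far the fence is pushed back along the jig's x axis, m: 0 at rest, 0.016 at the end of its travel; 0.008 when the marks line up. Its springs push back with about 4 N at 0, 12 N at 0.008 and 20 N at 0.016 (1 N per mm). Lightly damped; it springs back when let go
- small_block: the smaller pillow-block bearing of the same form, 72 % of the size (foot 32 x 79 mm, 48 mm high), not to be used; left alone. Origin: centre of the underside
- ball_bearing: bare ball bearing, 52 mm across, 12 mm high, lying flat; left alone. Origin: centre of the underside
- clevis: small steel clevis 39 x 92 x 16 mm, lying flat; left alone. Origin: centre of the underside
- spanner: combination spanner 210 x 28 x 6 mm, lying flat, long along its x; left alone. Origin: centre of the underside
Mind the look-alikes: they are no part of the job. Several things have the shape of the jig; the one meant has the colours described above.

How it is judged:
At the end, for the whole second after the job is handed in: Still held by the fingers through the last second: block at rest on the plate (within 3 mm, upright within 3 deg), square to the fence within 0.06 rad, within 5 mm of the seat both ways, pressing the fence with 7 to 17 N, fence back 4 to 12 mm (contact force between bearing_block and fence between 7 and 17 N and value of joint fence between 0.004 and 0.012 m and x of bearing_block in the frame of seat between -0.005 and 0.005 m and y of bearing_block in the frame of seat between -0.005 and 0.005 m and z of bearing_block in the frame of seat below 0.003 m and angle between bearing_block's own z axis and vertical below 0.05 rad and angle between the x axis of bearing_block and the x axis of jig, either way round below 0.06 rad and linear speed of bearing_block below 0.01 m/s and contact force between the fingers and bearing_block above 2 N); the arm keeps its last pose, push and grip.
It fails at once if the fence is shoved back to the end of its travel (value of joint fence above 0.0155 m).
It fails at once if the block is rammed against the fence (contact force between bearing_block and fence above 30 N).
It fails at once if the block is banged or pressed hard down on the jig (contact force between bearing_block and jig above 60 N).
It fails at once if another thing on the bench is disturbed (distance of any of small_block, ball_bearing, clevis, spanner from where it was at the start of the episode above 0.03 m).
It also fails if it takes over 48 s, if anything falls off the work surface, if the arm or the gripper's body presses on something with over 40 N, if the wrist force passes 120 N, or if a joint passes its speed limit or range.

## Working session

There is one attempt and no reset: what is moved stays moved. The work goes in short steps, Python scripts to look and compute and a shell command to move; the robot and the scene stay as the last step left them, time stands still between calls to the robot, and variables do not carry over. Pictures are saved under pics/ and viewed, about 8 in all and at most 12, crops included, and the job is handed in when it is done.

```bash
mkdir -p pics; cat > h.py <<'E'
import numpy as np, cv2
from cell import env
def cast(name_or_cm, px, z):
    cm=env.camera_model(name_or_cm) if isinstance(name_or_cm,str) else name_or_cm
    u,v=px
    d=np.array([(u-cm["cx"])/cm["fx"],-(v-cm["cy"])/cm["fy"],-1.0])
    d=np.array(cm["rotation"])@d; e=np.array(cm["eye"])
    return e+d*(z-e[2])/d[2]
def proj(cm,p):
    q=np.array(cm["rotation"]).T@(np.array(p)-np.array(cm["eye"]))
    return cm["cx"]+cm["fx"]*q[0]/-q[2], cm["cy"]+cm["fy"]*-q[1]/-q[2]
E
python3 - <<'E'
from h import *
print(env.state()); print(env.grasp_offset)
for n in ("top","side","wrist"):
    print(n,env.camera_model(n))
t=env.grab_frame("top"); s=env.grab_frame("side")
cv2.imwrite("pics/top.png",t);cv2.imwrite("pics/side.png",s)
E
```

```text
{'time': 0.0, 'joint_pos': array([-1.25400719,  0.39918319,  0.04499916,  1.53788689, -0.01871971,
        1.20684177, -0.05071007]), 'qd': array([ 0.00043761,  0.00159342, -0.00055985, -0.0003521 ,  0.00083526,
        0.00040452, -0.00138684]), 'tau': array([-1.14833787e-03, -4.75120282e+01,  1.36393491e+00, -2.54233360e+01,
        1.14987139e-02,  9.49303707e-03,  5.88520891e-06]), 'ee_pos': array([0.26224724, 0.59407188, 0.23026534]), 'tool_rot': array([-3.13969722e+00,  1.00141363e-04,  2.72593046e+00]), 'force': array([-0.26567247,  0.35898073,  0.33500953]), 'ft_torque': array([ 0.06287674, -0.01168692,  0.11753314]), 'gripper_width': 0.9988015726714454}
0.0187
top {'fx': 485.92487905331734, 'fy': 485.92487905331734, 'cx': 282.50947274635104, 'cy': 208.27402602500626, 'eye': array([0.44822734, 0.10770596, 1.84068181]), 'rotation': array([ 0.09404374,  0.008736  , -1.58723163])}
side {'fx': 432.2762486673058, 'fy': 432.2762486673058, 'cx': 278.8714216134713, 'cy': 206.86352987433946, 'eye': array([ 0.26002153, -0.89816548,  0.88624404]), 'rotation': array([ 0.91345977, -0.00804588, -0.33878298])}
wrist {'fx': 373.70924673171896, 'fy': 373.70924673171896, 'cx': 279.34837728624626, 'cy': 215.3642102645285, 'eye': array([0.18838095, 0.62751759, 0.37368118]), 'rotation': array([-0.31853763,  0.00178887,  1.1548236 ])}
```

View pics/top.png

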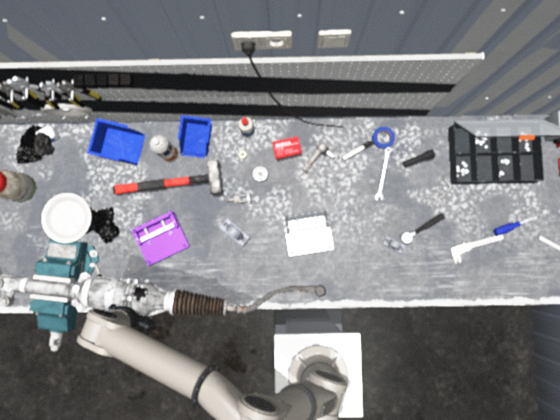

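View pics/side.png

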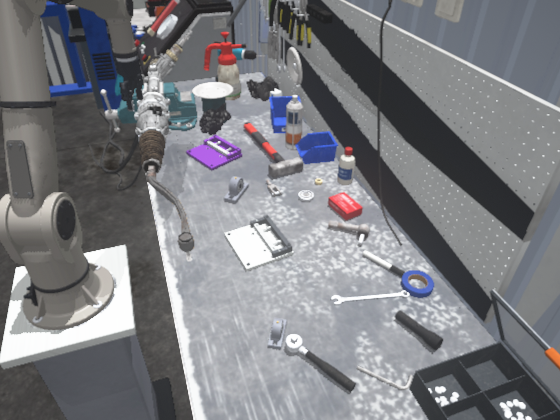

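The top view shows two pillow blocks, at (235,232) and (393,243). The aluminium jig is at (308,236), and a purple look-alike jig is at (160,238). I'll check the block sizes in a close crop.

```bash
sed -i 's/^import numpy.*/&\nfrom scipy.spatial.transform import Rotation as Ro\ndef RM(cm): return Ro.from_euler("xyz",cm["rotation"]).as_matrix()/; s/np.array(cm\["rotation"\])/RM(cm)/g' h.py
python3 - <<'E'
from h import *
t=cv2.imread("pics/top.png"); s=cv2.imread("pics/side.png")
a=cv2.resize(t[200:270,215:415],None,fx=4,fy=4,interpolation=cv2.INTER_CUBIC)
b=cv2.resize(s[165:285,215:315],None,fx=2.6,fy=2.6,interpolation=cv2.INTER_CUBIC)
c=cv2.resize(s[300:380,255:355],None,fx=2.6,fy=2.6,interpolation=cv2.INTER_CUBIC)
o=np.zeros((600,800,3),np.uint8); o[:280]=a; o[285:285+312,:260]=b; o[285:285+208,300:560]=c
cv2.imwrite("pics/crop.png",o)
for n,p in (("top",(235,232)),("top",(393,243)),("top",(308,236)),("side",(237,190)),("side",(277,334)),("side",(258,240))): print(n,p,cast(n,p,.02))
E
```

```text
top (235, 232) [0.53393218 0.30037578 0.02      ]
top (393, 243) [ 0.48296676 -0.2892706   0.02      ]
top (308, 236) [0.51436614 0.02713112 0.02      ]
side (237, 190) [0.5344949  0.29444739 0.02      ]
side (277, 334) [ 0.47116717 -0.30654594  0.02      ]
side (258, 240) [0.52693739 0.02561826 0.02      ]
```

View pics/crop.png

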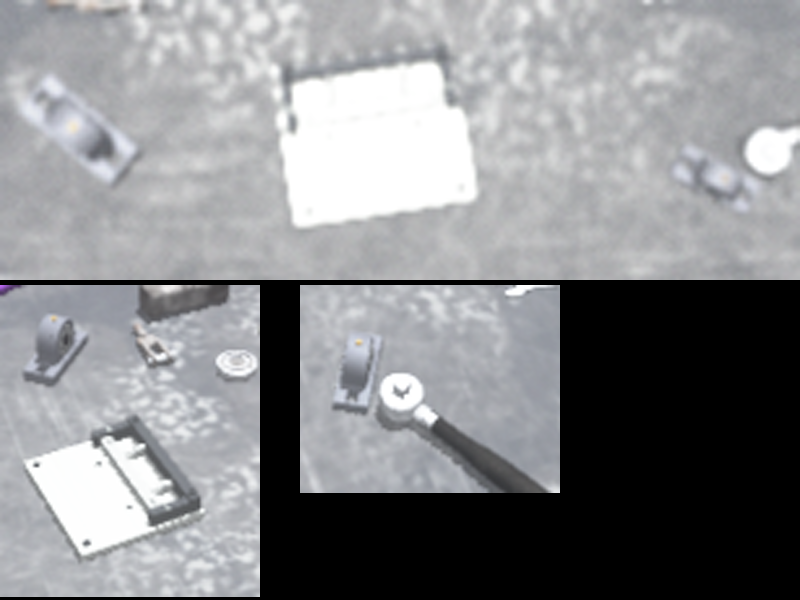

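Left block is clearly the larger; the one by the ratchet is the small block. The jig's fence side faces +x. Next I'll check where the gripper is relative to the hose-like thing near the front edge.

```bash
python3 - <<'E'
from h import *
for n in("top","side"):
    cm=env.camera_model(n)
    for p in ([.262,.594,.23],[.262,.594,.38],[.534,.3,.0],[.262,.594,0]): print(n,p,np.round(proj(cm,p)))
# hose tip triangulate: top (320,290), side (186,242); brown end top (225,303), side(152,175)
def ray(n,px): 
    a=cast(n,px,0.); b=cast(n,px,.5); return a,(b-a)/np.linalg.norm(b-a)
for A,B in (((320,290),(186,242)),((225,303),(152,175)),((175,300),(150,140)),((60,200),(60,200))):
    a,d=ray("top",A); b,e=ray("side",B)
    k=np.linalg.lstsq(np.c_[d,-e],b-a,rcond=None)[0]; print(a+k[0]*d,b+k[1]*e)
E
```

```text
top [0.262, 0.594, 0.23] [139. 314.]
top [0.262, 0.594, 0.38] [124. 320.]
top [0.534, 0.3, 0.0] [236. 232.]
top [0.262, 0.594, 0] [158. 306.]
side [0.262, 0.594, 0.23] [136. 109.]
side [0.262, 0.594, 0.38] [127.  66.]
side [0.534, 0.3, 0.0] [237. 194.]
side [0.262, 0.594, 0] [148. 165.]
[ 0.31997157 -0.00757161  0.10197251] [ 0.31686101 -0.00719332  0.10217688]
[0.28122246 0.32709898 0.11592548] [0.26756387 0.32809137 0.11737425]
[0.29757332 0.49439924 0.15213133] [0.28545047 0.49529747 0.15341864]
[0.6504328  0.90057278 0.15161269] [-0.0723976   0.58550183 -0.08281795]
```

Something like a coolant hose sits at x≈0.28–0.32, z≈0.10–0.15, so I'll rise first, then go across.

```bash
python3 -m handwheel '[0,0,0.05,0,0,0,0, 0.03,-0.02,0.08,0,0,-0.1,0, 0.07,-0.055,0.08,0,0,-0.25,0, 0.11,-0.09,0.08,0,0,-0.4,0, 0.15,-0.13,0.08,0,0,-0.55,0, 0.19,-0.17,0.08,0,0,-0.7,0, 0.22,-0.21,0.08,0,0,-0.85,0, 0.24,-0.25,0.08,0,0,-1.0,0]'
python3 -m handwheel '[0.02,-0.03,-0.02,0,0,-0.14,0, 0.03,-0.045,-0.04,0,0,-0.28,0, 0.03,-0.045,-0.04,0,0,-0.42,0, 0.03,-0.045,-0.04,0,0,-0.56,0, 0.03,-0.045,-0.04,0,0,-0.7,0, 0.03,-0.045,-0.04,0,0,-0.78,0, 0.03,-0.045,-0.04,0,0,-0.78,0, 0.03,-0.045,-0.04,0,0,-0.78,0]'
python3 - <<'E'
from h import *
import pickle
s=env.state(); print(s["time"],s["ee_pos"],s["tool_rot"],s["joint_pos"])
cm=env.camera_model("wrist"); im=env.grab_frame("wrist"); cv2.imwrite("pics/w1.png",im); pickle.dump(cm,open("w1.pkl","wb")); print(cm["eye"])
E
```

```text
time: 0.9
ee_pos: [0.4969, 0.3548, 0.3107]
tool_rot: [-3.142, 0.001, 1.72]
force: [0.8, 0.1, -0.2]
gripper_width: 0.997
time: 1.7
ee_pos: [0.5254, 0.3115, 0.271]
tool_rot: [-3.142, 0.001, 0.948]
force: [-0.0, 0.4, 0.2]
gripper_width: 1.001
1.7 [0.52535758 0.31148782 0.27099547] [-3.14150784e+00  6.63850422e-04  9.47803707e-01] [-0.98892512  0.33330848  0.50035374  1.59206733 -0.16543463  1.25928036
 -1.08379214]
[0.57172246 0.37752112 0.41436465]
```

View pics/w1.png

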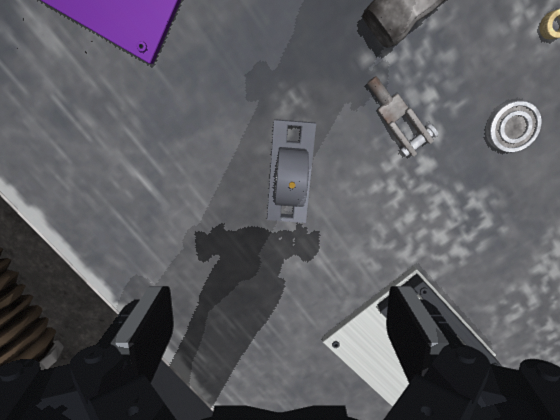

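Wrist view: block foot corners are near (275,121), (316,124), (305,222) and (268,220), slots at (293,133) and (288,212), nipple at (292,185). The clevis and ball bearing are clear of it. I'll measure these and move closer for the second look.

```bash
python3 - <<'E'
from h import *
import pickle
cm=pickle.load(open("w1.pkl","rb")); im=cv2.imread("pics/w1.png")
a=cast(cm,(293,133),.014);b=cast(cm,(288,212),.014); print(a,b,(a+b)/2,np.linalg.norm(a-b),np.degrees(np.arctan2(*(a-b)[1::-1])))
c=[cast(cm,p,.014) for p in((275,121),(316,124),(305,222),(268,220))]; print(np.array(c)[:,:2],np.mean(c,0),[np.linalg.norm(c[i]-c[i-1]) for i in range(4)])
print("nipple",cast(cm,(292,185),.068))
p=im[118:228,262:322].astype(int); m=((p[...,0]-p[...,2])>12).astype(np.uint8)
m=cv2.morphologyEx(m,cv2.MORPH_OPEN,np.ones((3,3)))
k=max(cv2.findContours(m,0,2)[0],key=cv2.contourArea)
r=cv2.minAreaRect(k); q=cv2.boxPoints(r)+[262,118]; print(r,q.tolist()); w=np.array([cast(cm,x,.010) for x in q]);print(w.mean(0),[np.linalg.norm(w[i]-w[i-1]) for i in range(4)])
E
```

```text
[0.55968907 0.33596776 0.014     ] [0.50502277 0.26785192 0.014     ] [0.53235592 0.30190984 0.014     ] 0.08733941056928769 51.25124579376398
[[0.55151597 0.35695141]
 [0.58448208 0.32950154]
 [0.51380095 0.24686802]
 [0.48113428 0.27331286]] [0.53273332 0.30165846 0.014     ] [np.float64(0.10931142995028754), np.float64(0.04289825351773122), np.float64(0.1087387724471899), np.float64(0.04202905597106843)]
nipple [0.53267243 0.30241224 0.068     ]
((31.558822631835938, 60.76470947265625), (25.70877456665039, 8.973817825317383), 14.03624439239502) [[280.0, 180.00000762939453], [282.17646980285645, 171.29412460327148], [307.1176452636719, 177.52941131591797], [304.94117736816406, 186.23529052734375]]
[0.53159919 0.29456271 0.01      ] [np.float64(0.028596791249897044), np.float64(0.010035161431275997), np.float64(0.028383844981399887), np.float64(0.010093219002628825)]
```

Centre (0.5325, 0.302), long axis ≈50°; slot spacing 87 mm, foot 109×42 mm and the nipple all agree, so I'll descend.

```bash
python3 -m handwheel '[0.007,-0.0095,-0.04,0,0,-0.075,0, 0.007,-0.0095,-0.08,0,0,-0.075,0, 0.007,-0.0095,-0.12,0,0,-0.075,0, 0.007,-0.0095,-0.16,0,0,-0.075,0, 0.007,-0.0095,-0.195,0,0,-0.075,0, 0.007,-0.0095,-0.22,0,0,-0.075,0, 0.007,-0.0095,-0.235,0,0,-0.075,0, 0.007,-0.0095,-0.244,0,0,-0.075,0]' 40
python3 -m handwheel '[0,0,0,0,0,0,0, 0,0,0,0,0,0,60, 0,0,0,0,0,0,120, 0,0,0,0,0,0,200, 0,0,0,0,0,0,255, 0,0,0,0,0,0,255, 0,0,0,0,0,0,255, 0,0,0,0,0,0,255]' 40
```

```text
time: 2.55
ee_pos: [0.5323, 0.3018, 0.0262]
tool_rot: [-3.141, 0.001, 0.871]
force: [0.3, 0.4, 0.2]
gripper_width: 1.002
time: 3.35
ee_pos: [0.5333, 0.3022, 0.0282]
tool_rot: [3.141, -0.001, 0.871]
force: [-0.3, -0.3, 5.6]
gripper_width: 0.347
```

Gripped at 29.5 mm as expected. I'll lift and carry it past the jig for a wrist view of the jig ahead of the tool.

```bash
python3 -m handwheel '[0,0,0.02,0,0,0,255, 0,0,0.06,0,0,0,255, 0,0,0.1,0,0,0,255, 0,-0.02,0.14,0,0,0.1,255, 0,-0.05,0.18,0,0,0.2,255, 0,-0.09,0.21,0,0,0.32,255, 0,-0.13,0.23,0,0,0.44,255, -0.01,-0.17,0.24,0,0,0.56,255]' 40
python3 -m handwheel '[0,-0.04,0,0,0,0.1,255, 0,-0.08,0,0,0,0.2,255, 0,-0.12,0,0,0,0.26,255, -0.01,-0.155,0,0,0,0.28,255, -0.01,-0.185,0,0,0,0.28,255, -0.01,-0.205,0,0,0,0.28,255, -0.01,-0.21,0,0,0,0.28,255, -0.01,-0.21,0,0,0,0.28,255]'
python3 - <<'E'
from h import *
import pickle
s=env.state(); print(s["time"],s["ee_pos"],s["tool_rot"],s["force"],s["gripper_width"])
cm=env.camera_model("wrist"); im=env.grab_frame("wrist"); cv2.imwrite("pics/w2.png",im); pickle.dump(cm,open("w2.pkl","wb")); print(cm["eye"])
E
```

```text
time: 4.15
ee_pos: [0.5232, 0.13, 0.2681]
tool_rot: [3.14, 0.0, 1.435]
force: [-0.1, -0.9, -5.8]
gripper_width: 0.347
time: 4.95
ee_pos: [0.5115, -0.0783, 0.2661]
tool_rot: [-3.139, -0.001, 1.709]
force: [-0.3, -0.3, -5.5]
gripper_width: 0.342
4.95 [ 0.5114877  -0.0782958   0.26607546] [-3.13902334e+00 -6.87632171e-04  1.70914781e+00] [-0.2971665  -0.26127608 -5.51237341] 0.34244192841411414
[0.50024299 0.00192848 0.4095703 ]
```

View pics/w2.png

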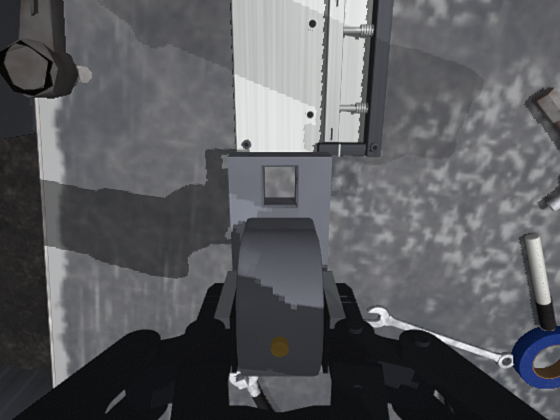

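View: tapped holes at about (312,24) and (310,115), fence just right of them, the near corner of the plate hidden behind the held block. Next: work out the seat.

```bash
python3 - <<'E'
from h import *
import pickle
cm=pickle.load(open("w2.pkl","rb")); im=cv2.imread("pics/w2.png"); g=cv2.cvtColor(im,6)
P=[]
for u,v in((312,24),(310,115)):
    w=g[v-8:v+9,u-8:u+9]; m=(w<w.max()*.5).astype(np.uint8); n,l,st,c=cv2.connectedComponentsWithStats(m)
    k=min(range(1,n),key=lambda i:np.hypot(*(c[i]-8))); q=c[k]+[u-8,v-8]; print(q,st[k]); P.append(cast(cm,q,.012))
P=np.array(P); d=P[0]-P[1]; print(P,P.mean(0),np.linalg.norm(d),"jig yaw deg",np.degrees(np.arctan2(d[1],d[0]))-90)
# plate left edge, rail right edge
print("plate edge",cast(cm,(233,20),.012),cast(cm,(237,140),.012)); print("rail edge",cast(cm,(394,0),.034),cast(cm,(380,155),.034))
# held block: foot top far edge corners, TCP now
s=env.state(); R=Ro.from_euler("xyz",s["tool_rot"]).as_matrix(); print("tcp",s["ee_pos"],"tool y",R[:,1],"ang",np.degrees(np.arctan2(R[1,1],R[0,1])))
for z in (.25,.2537,.26):
  a,b=[cast(cm,p,z) for p in((230,155),(331,156))]; print(z,np.linalg.norm(a-b),a,b,np.degrees(np.arctan2(*(b-a)[1::-1])))
  e=[cast(cm,p,z) for p in((264,166),(297,166),(298,206),(263,206))]; print("slot",np.mean(e,0), "rel in tool", R.T@(np.mean(e,0)-s["ee_pos"]))
E
```

```text
[312.07317073  23.29268293] [ 5  4  7  8 41]
[309.58064516 114.4516129 ] [ 5  5  6  6 31]
[[ 0.52179479  0.06861237  0.012     ]
 [ 0.53315541 -0.0150415   0.012     ]] [0.5274751  0.02678544 0.012     ] 0.08442176126609917 jig yaw deg 7.733746420565282
plate edge [0.44647014 0.06103671 0.012     ] [ 0.4618697  -0.05114713  0.012     ]
rail edge [0.58965961 0.0933156  0.034     ] [ 0.60774584 -0.04321634  0.034     ]
tcp [ 0.51190289 -0.07689035  0.26623617] tool y [ 0.9901388   0.14007517 -0.0020266 ] ang 8.052212887178186
0.25 0.0431258847652327 [ 0.48252904 -0.0260783   0.25      ] [ 0.52529966 -0.02055414  0.25      ] 7.359448539876074
slot [ 0.5057831  -0.03670264  0.25      ] rel in tool [ 0.04062764 -0.00039723  0.01628969]
0.2537 0.042125913153496786 [ 0.48293978 -0.0254289   0.2537    ] [ 0.52471866 -0.02003283  0.2537    ] 7.359448539876072
slot [ 0.50565464 -0.03580689  0.2537    ] rel in tool [ 0.04153735 -0.00040645  0.01259088]
0.26 0.0404232587875681 [ 0.48363914 -0.02432316  0.26      ] [ 0.5237294 -0.0191452  0.26     ] 7.359448539876075
slot [ 0.50543591 -0.03428169  0.26      ] rel in tool [ 0.04308631 -0.00042215  0.0062929 ]
```

Seat (0.5275, 0.0268), jig yaw 7.7°; hole spacing 84.4 mm against 84, and the plate and rail edges agree. The held block is square to within ~0.5°, with its underside 28 mm below the TCP. I'll approach with 14 mm set-back and stop ~10 mm above the plate.

```bash
python3 -m handwheel '[0.002,0.03,0,0,0,0,255, 0.002,0.06,-0.01,0,0,0,255, 0.002,0.085,-0.03,0,0,0,255, 0.002,0.1,-0.06,0,0,0,255, 0.002,0.1035,-0.1,0,0,0,255, 0.002,0.1035,-0.14,0,0,0,255, 0.002,0.1035,-0.17,0,0,0,255, 0.002,0.1035,-0.19,0,0,0,255]'
python3 -m handwheel '[0,0,-0.01,0,0,0,255, 0,0,-0.016,0,0,0,255, 0,0,-0.02,0,0,0,255, 0,0,-0.024,0,0,0,255, 0,0,-0.024,0,0,0,255, 0,0,-0.024,0,0,0,255]'
python3 - <<'E'
from h import *
s=env.state(); print(s["time"],s["ee_pos"],s["tool_rot"],s["force"],s["gripper_width"])
env_t=env.grab_frame("wrist"); t=env.grab_frame("side")
o=np.zeros((420,800,3),np.uint8); o[:,:500]=cv2.resize(env_t[:,30:530],(500,420)); o[:300,500:]=cv2.resize(t[200:290,210:300],(300,300))
cv2.imwrite("pics/w3.png",o)
E
```

```text
time: 5.8
ee_pos: [0.5124, 0.028, 0.0744]
tool_rot: [-3.137, -0.001, 1.715]
force: [-0.3, 0.5, -5.4]
gripper_width: 0.345
time: 6.4
ee_pos: [0.5151, 0.0255, 0.0539]
tool_rot: [3.14, -0.0, 1.711]
force: [0.8, -0.3, -5.3]
gripper_width: 0.343
6.4 [0.51509937 0.02550752 0.05391606] [ 3.14032879e+00 -1.95935447e-04  1.71067753e+00] [ 0.81559583 -0.29083003 -5.26393512] 0.34253072573482224
```

View pics/w3.png

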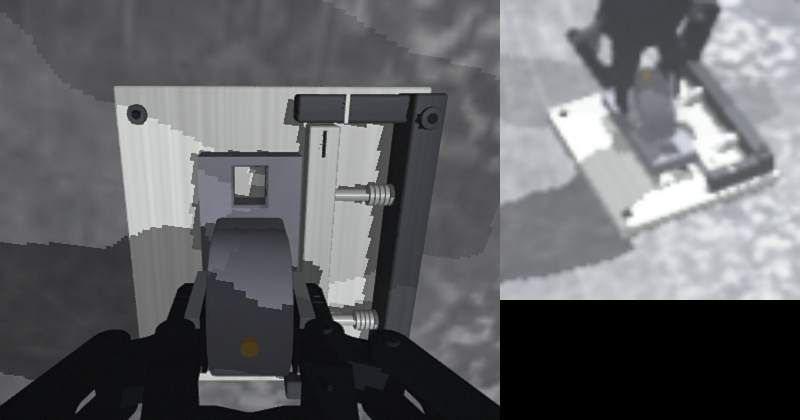

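The block is square to the fence and clear of it. The black mark on the fence is at (323,144) in the view and the white guide mark at (347,108), so both marks are visible for the final check. Now to lower gently.

```bash
python3 -m handwheel '[0,0,-0.003,0,0,0,255, 0,0,-0.006,0,0,0,255, 0,0,-0.009,0,0,0,255, 0,0,-0.011,0,0,0,255, 0,0,-0.012,0,0,0,255, 0,0,-0.013,0,0,0,255, 0,0,-0.013,0,0,0,255, 0,0,-0.013,0,0,0,255]'
```

```text
time: 7.3
ee_pos: [0.5147, 0.0254, 0.0404]
tool_rot: [3.141, 0.0, 1.711]
force: [0.3, -0.1, -6.0]
gripper_width: 0.351
```

```bash
python3 -m handwheel '[0,0,-0.0005,0,0,0,255, 0,0,-0.001,0,0,0,255, 0,0,-0.001,0,0,0,255, 0,0,-0.001,0,0,0,255]'; python3 -m handwheel '[0,0,-0.0005,0,0,0,255, 0,0,-0.001,0,0,0,255, 0,0,-0.001,0,0,0,255, 0,0,-0.001,0,0,0,255]'
```

```text
time: 7.7
ee_pos: [0.5148, 0.0254, 0.0402]
tool_rot: [3.141, -0.001, 1.711]
force: [-2.7, -0.4, 5.9]
gripper_width: 0.346
time: 8.1
ee_pos: [0.5148, 0.0255, 0.0402]
tool_rot: [3.142, -0.001, 1.711]
force: [-5.5, 0.4, 14.5]
gripper_width: 0.344
```

Seated: z 0.0402, as predicted, and the plate load is about 20 N. I'll ease off the vertical load and advance along jig x (0.991, 0.135).

```bash
python3 -m handwheel '[0,0,-0.0000,0,0,0,255, 0,0,0.0014,0,0,0,255, 0.001,0.0001,0.0014,0,0,0,255, 0.002,0.0003,0.0014,0,0,0,255, 0.003,0.0004,0.0014,0,0,0,255, 0.004,0.0005,0.0014,0,0,0,255, 0.005,0.0007,0.0014,0,0,0,255, 0.005,0.0007,0.0014,0,0,0,255]'
```

```text
time: 8.9
ee_pos: [0.5179, 0.0257, 0.0402]
tool_rot: [-3.138, -0.001, 1.71]
force: [-8.1, -0.5, 10.4]
gripper_width: 0.346
```

```bash
python3 -m handwheel '[0,0,0.0005,0,0,0,255, 0,0,0.001,0,0,0,255, 0,0,0.001,0,0,0,255, 0.001,0.0001,0.001,0,0,0,255, 0.002,0.0003,0.001,0,0,0,255, 0.003,0.0004,0.001,0,0,0,255, 0.003,0.0004,0.001,0,0,0,255, 0.003,0.0004,0.001,0,0,0,255]'
```

```text
time: 9.7
ee_pos: [0.5201, 0.0262, 0.0403]
tool_rot: [-3.136, -0.001, 1.71]
force: [-7.4, -0.9, 2.7]
gripper_width: 0.346
```

```bash
python3 -m handwheel '[0.001,0.0001,0.0004,0,0,0,255, 0.002,0.0003,0.0004,0,0,0,255, 0.003,0.0004,0.0004,0,0,0,255, 0.004,0.0005,0.0004,0,0,0,255, 0.005,0.0007,0.0004,0,0,0,255, 0.005,0.0007,0.0004,0,0,0,255, 0.005,0.0007,0.0004,0,0,0,255]'
python3 - <<'E'
from h import *
s=env.state(); print(s["time"],s["ee_pos"],s["tool_rot"],s["force"],s["gripper_width"])
im=env.grab_frame("wrist"); cv2.imwrite("pics/w4full.png",im)
cv2.imwrite("pics/w4.png",cv2.resize(im[80:320,200:500],None,fx=2.5,fy=2.5,interpolation=cv2.INTER_CUBIC))
E
```

```text
time: 10.4
ee_pos: [0.523, 0.0266, 0.0404]
tool_rot: [-3.132, -0.001, 1.71]
force: [-10.6, -0.9, 5.7]
gripper_width: 0.346
10.4 [0.52296383 0.02657461 0.04038564] [-3.13168325e+00 -1.41542927e-03  1.70960243e+00] [-10.61222496  -0.88223165   5.72095095] 0.3460404706619283
```

View pics/w4.png

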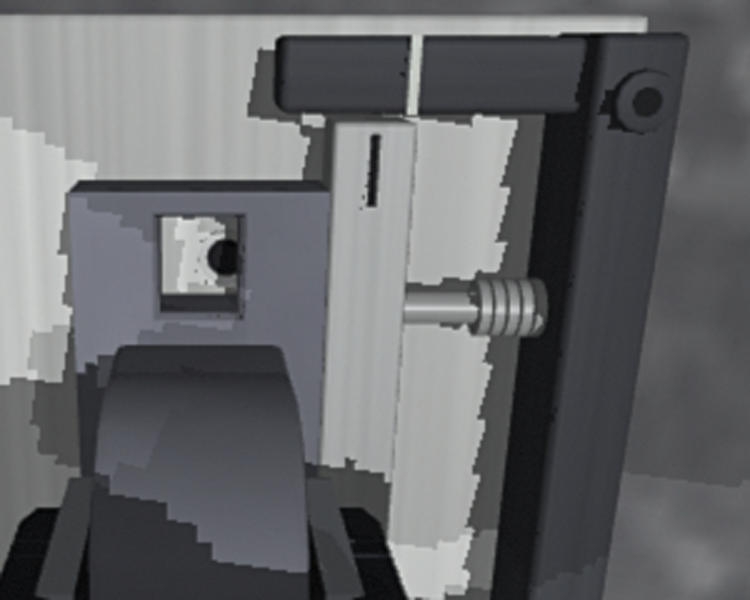

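Block in contact with the fence and square; black fence mark at crop x=374, white guide mark at x=416, tapped hole right of slot centre. Next, measure the remaining distance.

```bash
cat > rem.py <<'E'
from h import *
def rem(cm,black,white,hole,slot):
    j=np.array([.991,.1346,0])
    f=lambda p,z:cast(cm,p,z)@j
    print("marks: to go mm",1e3*(f(white,.030)-f(black,.026)),"slot->hole mm",1e3*(f(hole,.012)-f(slot,.026)))
E
python3 - <<'E'
from rem import *
c=lambda x,y:(200+x/2.5,80+y/2.5)
rem(env.camera_model("wrist"),c(374,170),c(416,75),c(224,257),c(200,263))
E
```

```text
marks: to go mm 5.00388285733222 slot->hole mm 4.4192400730428405
```

```bash
python3 -m handwheel '[0.001,0.0001,0.0004,0,0,0,255, 0.002,0.0003,0.0004,0,0,0,255, 0.003,0.0004,0.0004,0,0,0,255, 0.004,0.0005,0.0004,0,0,0,255, 0.005,0.0007,0.0004,0,0,0,255, 0.005,0.0007,0.0004,0,0,0,255, 0.005,0.0007,0.0004,0,0,0,255, 0.005,0.0007,0.0004,0,0,0,255]'; python3 -c "
from h import *
s=env.state();print(s['ee_pos'],s['tool_rot'])"
```

```text
time: 11.25
ee_pos: [0.5259, 0.027, 0.0405]
tool_rot: [-3.127, -0.002, 1.71]
force: [-14.4, -1.4, 8.8]
gripper_width: 0.349
[0.52590081 0.0270318  0.0405003 ] [-3.12736757e+00 -1.99578689e-03  1.70960311e+00]
```

```bash
python3 -m handwheel '[0.0005,0.0001,0.0004,0,-0.003,0,255, 0.001,0.0001,0.0007,0,-0.006,0,255, 0.0015,0.0002,0.0007,0,-0.008,0,255, 0.002,0.0003,0.0007,0,-0.008,0,255, 0.0025,0.0003,0.0007,0,-0.008,0,255, 0.0025,0.0003,0.0007,0,-0.008,0,255, 0.0025,0.0003,0.0007,0,-0.008,0,255]'
python3 - <<'E'
from h import *
s=env.state(); print(s["time"],s["ee_pos"],s["tool_rot"],s["force"],s["gripper_width"])
im=env.grab_frame("wrist"); cv2.imwrite("pics/w5full.png",im)
cv2.imwrite("pics/w5.png",cv2.resize(im[80:320,200:500],None,fx=2.5,fy=2.5,interpolation=cv2.INTER_CUBIC))
E
```

```text
time: 11.95
ee_pos: [0.5269, 0.0271, 0.0404]
tool_rot: [-3.132, -0.001, 1.709]
force: [-15.7, -2.1, 6.6]
gripper_width: 0.347
11.95 [0.52688464 0.02714998 0.04040272] [-3.13222049e+00 -1.00828120e-03  1.70944707e+00] [-15.67797068  -2.13603849   6.60175544] 0.34680774313593127
```

View pics/w5.png

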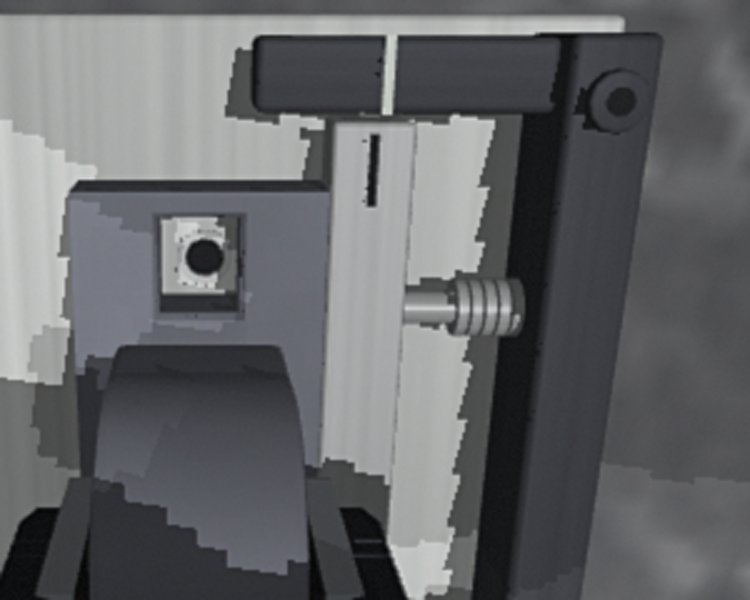

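The black mark is at crop x=373, the white mark at x=390, and the hole at (205,257) is nearly centred in the slot.

```bash
python3 - <<'E'
from rem import *
c=lambda x,y:(200+x/2.5,80+y/2.5)
cm=env.camera_model("wrist")
rem(cm,c(373,170),c(390,75),c(205,257),c(200,263))
jy=np.array([-.1346,.991,0]); print("y offset", 1e3*(cast(cm,c(205,257),.012)-cast(cm,c(200,263),.026))@jy)
E
```

```text
marks: to go mm 1.0602916609714352 slot->hole mm 0.8483543552232353
y offset -2.211271594527475
```

```bash
python3 - <<'E'
from rem import *
c=lambda x,y:(200+x/2.5,80+y/2.5)
cm=env.camera_model("wrist"); s=env.state(); jy=np.array([-.1346,.991,0])
h=cast(cm,c(205,257),.012); a=cast(cm,c(200,213),.026); b=cast(cm,c(200,313),.026)
print(h,(h-s["ee_pos"])@jy*1e3,(a-s["ee_pos"])@jy*1e3,(b-s["ee_pos"])@jy*1e3)
f=cast(cm,c(200,192),.026); print("foot end",(f-s["ee_pos"])@jy*1e3)
im=cv2.cvtColor(cv2.imread("pics/w5full.png"),6); print(im[150:215,272]); print(im[150:215,284])
E
```

```text
[0.52184951 0.06756962 0.012     ] 40.717547117639 51.6641846230546 33.889401146116526
foot end 55.24603439684754
[173 165  61  42  47  41  60 109 108 107 106 107 107 106 102  83  96 169
 177 199 200 199 199 199 189 131 121 159 153 152 158 159 161 160 163 183
 186 188 193 197 198 199 199 180 166 167 163 106  48  45  48  49  47  46
  56  90 100 101 115 123 119 100 100 101 100]
[177 169  63  43  47  48  63 109 107 106 106 106 105 106 102  80  96 177
 177 174 174 171 151 156 161 152  55  24  30  32  33  33  32  33  31  33
  30  28  34  85 162 186 187 199 203 175 168 109  48  47  49  44  47  50
  57  90  99  97 115 122 121 119 101 100 101]
```

Foot end and slot say the block is about 1.5–2 mm too far in +y and 1 mm short in x. I'll make a small correction for both and settle.

```bash
python3 -m handwheel '[0.0005,-0.0005,0.0003,0,0,0,255, 0.001,-0.001,0.0005,0,0,0,255, 0.0015,-0.0015,0.0005,0,-0.003,0,255, 0.0018,-0.002,0.0005,0,-0.003,0,255, 0.0018,-0.002,0.0005,0,-0.003,0,255, 0.0018,-0.002,0.0005,0,-0.003,0,255, 0.0018,-0.002,0.0005,0,-0.003,0,255, 0.0018,-0.002,0.0005,0,-0.003,0,255]'
python3 - <<'E'
from h import *
s=env.state(); print(s["time"],s["ee_pos"],s["tool_rot"],s["force"],s["gripper_width"],abs(s["qd"]).max())
im=env.grab_frame("wrist"); cv2.imwrite("pics/w6full.png",im)
cv2.imwrite("pics/w6.png",cv2.resize(im[80:320,200:500],None,fx=2.5,fy=2.5,interpolation=cv2.INTER_CUBIC))
E
```

```text
time: 12.8
ee_pos: [0.5277, 0.0272, 0.0404]
tool_rot: [-3.133, -0.003, 1.71]
force: [-15.4, 2.2, 5.6]
gripper_width: 0.344
12.8 [0.52773736 0.02723957 0.04040878] [-3.13336786e+00 -3.13133600e-03  1.71039114e+00] [-15.44767334   2.20071498   5.56244225] 0.3442665557840158 0.001591017214078194
```

View pics/w6.png

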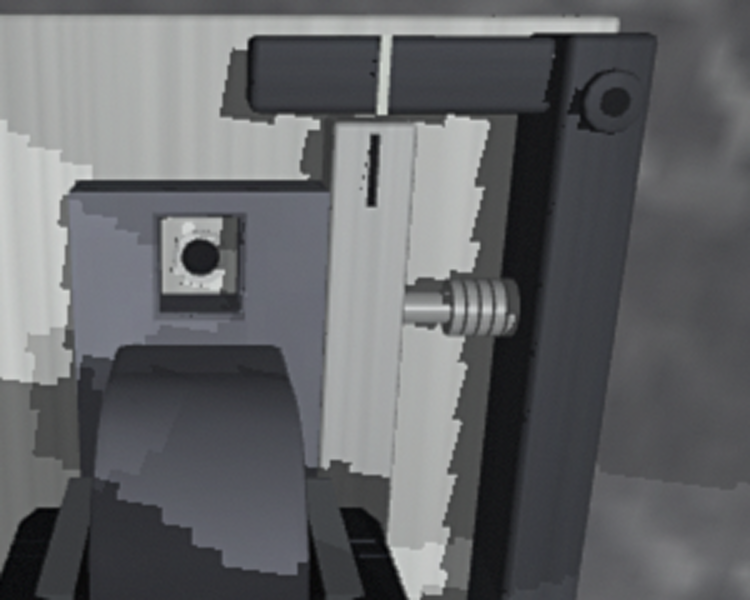

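Marks now differ by only ~0.3 mm and the hole is centred in the slot in x. I'll hold briefly to confirm it's steady, then hand in.

```bash
python3 -m handwheel '[0,0,0,0,0,0,255, 0,0,0,0,0,0,255, 0,0,0,0,0,0,255, 0,0,0,0,0,0,255, 0,0,0,0,0,0,255]'
python3 - <<'E'
from rem import *
c=lambda x,y:(200+x/2.5,80+y/2.5)
cm=env.camera_model("wrist"); rem(cm,c(374,170),c(384,75),c(200,257),c(200,263))
print(env.state()["ee_pos"]); print(env.hand_in())
E
```

```text
time: 13.35
ee_pos: [0.5277, 0.0272, 0.0404]
tool_rot: [-3.133, -0.003, 1.71]
force: [-16.2, 2.1, 4.8]
gripper_width: 0.346
marks: to go mm -0.06807881599291132 slot->hole mm -0.07531032969199103
[0.52771754 0.02721135 0.04040604]
the job is handed in; nothing more can be done
None
```

The larger bearing block is standing on the jig plate, pressed squarely against the sprung fence at about half travel. I handed in at about 13.4 s with the gripper still holding it; no verdict was reported.

**Last checks**
- **Marks:** the black and white marks line up within 0.1 mm. The bolt slot I could see is centred over its tapped hole in x, also within 0.1 mm.
- **Press:** the wrist reads about 16 N along the push. I take about 12 N of that as the fence, from its position, and the rest as friction on the plate. I could not measure the fence force on its own.
- **Plate load:** about 10 N at the end. The highest reading came to about 20 N, just after the block touched down.
- **Steadiness:** the arm stayed put through a half-second hold. The tool is tilted about 0.008 rad and the block looked square to the fence.

**Where the checks disagreed:** sideways, along y, the close view put the block about 1.5–2 mm off the seat, while the earlier hole measurement put it within 1 mm. A 2 mm sideways correction had almost no effect because friction held the block. I left it, since either figure is inside the 5 mm tolerance.

I did not touch the other things on the bench.

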